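Hold the round flask down in the stirrer's sprung ring

TASK

The slim stirrer only runs while its sprung wire ring is pushed down. Take the dust cover off the ring and set it knob up on the rubber mat, then lift the round-bottomed flask off its cork ring, seat its bulb upright in the sprung ring and press the flask down until the ring is fully down on its stop, firmly but without forcing the glass. Finish while still gripping the flask and holding it down there, and leave the small jar and the small amber bottle standing where they are.

Things in the scene. Friction and masses are not known exactly. Their poses are not given: they have to be found in the camera images.
- flask: Round-bottomed clear glass flask, 0.1 to 0.2 kg: spherical bulb 84 mm in diameter, neck 26 mm in diameter from 84 to 140 mm above the origin, lip 31 mm in diameter at 140 to 145 mm, fixed cork 22 mm in diameter up to 159 mm. Origin at the lowest point of the bulb, z up along the neck. It starts upright in the cork ring, origin about 16 mm above the table.
- flask_neck (a point): Point on the flask's axis in the middle of its neck, 115 mm above the flask's origin (the neck is 26 mm thick here).
- stand: Cork ring, fixed, on which the flask starts: a ring of round section, 85 mm outer and 35 mm inner diameter, 25 mm high. Origin at the centre of its underside, on the table.
- stirrer: Slim white stirrer, fixed, a box 150 x 150 x 40 mm, two black knobs on its front (-x); origin at the centre of its underside. Three black spring housings (18 mm diameter, tops at 58 mm), 52 mm from its vertical axis, carry the wire ring above a flat plate whose top is at 44 mm. A loose rubber bung (22 mm) stands on one front corner of the box.
- ring_center (a point): Centre of the sprung wire ring (moves with it), at mid-thickness of the wire. Horizontal steel ring, 64 mm inner and 80 mm outer diameter, wire 8 mm thick; this point is 85 mm above the table when the ring is up. A flask seated in it has the bottom of its bulb 13 mm below this point.
- ring (a joint): How far the sprung ring is pushed down, in m: 0 up, 0.020 on its stop. Spring: about 4.5 N at 0, rising to 13.5 N at 0.020; it springs back when released.
- cover: Grey plastic dust cover, about 0.06 kg, lying on the sprung ring at the start (origin 83 mm above the table): a boss underneath (56 mm diameter, 6 mm high, inside the ring), a disc of 94 mm diameter from 6 to 11 mm, a cylindrical knob of 24 mm diameter from 11 to 40 mm above the origin. Origin at the centre of the boss's underside, z up.
- mat: Flat square black rubber mat, fixed, 120 x 120 x 4 mm, on the other side of the stirrer from the flask. Origin at the centre of its underside.
- jar: Small glass jar, 40 mm diameter, 55 mm high, standing behind (+x of) the cork ring. Leave it alone. Origin at the centre of its underside.
- vial: Small amber bottle, 32 mm diameter, 60 mm high, standing behind (+x of) the mat. Leave it alone. Origin at the centre of its underside.

How it is judged:
By the outcome, as a careful person would: the job done as asked, in the order asked, and still so for the second after the job is handed in, while the arm keeps its last pose, push and grip.
It also fails if it takes over 54 s, if anything falls off the work surface, if the arm or the gripper's body presses on something with over 40 N, if the wrist force passes 120 N, or if a joint passes its speed limit or range.

ROBOT

A 6-joint arm with a two-finger parallel gripper is mounted at the origin on the work surface. World frame = base frame: x ahead of the robot, y to its left, z up, the work surface at z = 0. Lengths are in m, angles in degrees, forces in N, time in s.
With the tool pointing down it reaches from about 0.35 to 0.875 m from the base axis. Payload 4.2 kg.
Tool frame: the origin (TCP) lies midway between the tips of the shut fingers; the grasp point (between the pads) lies 19 mm behind it; z points along the fingers, y is the line along which they close (so a half turn about z gives the same grasp; the last joint's range is limited). The gripper opens to 87 mm and grips with 3 to 60 N. Pads are 19 mm wide; open, the fingers measure 117 mm over their backs; the gripper's body (75 mm by 190 mm) begins 51 mm behind the grasp point.
Start: joints at [-56.058, 22.042, 0.453, 0, -68.411, -14.817], TCP at [0.205, -0.59, 0.223] pointing down, gripper open.
Joint ranges: [-179.83, 179.83], [-69.29, 118.12], [-61.27, 80.66], [-181.25, 117.63], [-171.15, -9.14], [-177.46, 177.46]. Speed limits (degrees/s): [159.86, 159.86, 180, 180, 180, 180].

INTERFACE

Orientations are given as a 3x3 rotation matrix whose columns are the frame's x, y, z axes.
In Python, from station import r, vision gives the robot as it stands (r), with the cameras (vision).
- The arm moves only by the tool nudge_tcp, called after "Call:" in YAML: its name, and indented under it one key for each argument. Schema: {"type":"object","properties":{"deltas":{"type":"array","items":{"type":"array","items":{"type":"number"},"minItems":7,"maxItems":7},"minItems":1,"maxItems":8},"only":{"type":"string"},"quiet":{"type":"boolean"},"lines":{"type":"string"}},"required":["deltas"],"additionalProperties":false}. deltas is a list of rows, 1 to 8 of them, each of 7 numbers: the opening from 0.0 (shut) to 1.0 (fully open), then dx, dy, dz in a scale on which 1.0 is 40 cm, then a rotation vector rx, ry, rz in normalised numbers (1 is 180 degrees); each row is the pose to reach, as a shift and turn from the pose commanded when the call began, along the tool's axes at that moment; what a row does not reach only later rows make up. A row lasts 1/10 s, in which the tool goes at most 0.05 m and 8.59 degrees, less where a joint would pass 70% of its speed; a pose out of reach is approached as far as the arm can. The fingers move at their own pace and stop on an object; the grip force is fixed at half the most. Time passes only in rows, so rows that do not move let the fingers close. The tool returns the time, the measured TCP pose, the force, the opening and the grip force at its end. only (a regular expression) keeps the lines of the reply that match it, lines (a string "A,B") keeps lines A to B, and quiet returns only ok. Input that does not fit is refused with a message, and nothing moves.
- r.sense(): the state, without advancing time (a new reading comes with each control period).
- vision.capture(name): name is "side" or "top" or "wrist"; returns a dict with "pixels" (480x640x3 uint8, red, green, blue), "z_map" (480x640 float32, m along the optical axis (not along the pixel's ray), 0 where there is no reading), "K" (3x3 intrinsics, pixels), "world_from_camera" (4x4, takes a point from camera to world coordinates). Camera axes: x right, y up, looking along -z (the intrinsics and any distortion apply to the point x, -y, -z); pixel columns grow to the right and rows downward; lengths in m; the calibration is good to about 2 mm. A picture is of the moment at which its call begins.
- r.finish_job(): hands the job in; it is judged then, once.
The state is a dict: "time_s": time; "joints": joint angles; "joint_velocities": joint speeds; "effort": joint torques, N m; "tcp_pos": TCP position; "ee_rot": TCP orientation; "wrist_force": force on the tool from outside, world axes, zero at the start; "moment": the same for the moment, N m; "gripper_width": opening from 0.0 (shut) to 1.0 (fully open); "gripper_force": force on a finger pad.
Only numpy, scipy, OpenCV 4.12 (cv2) and the standard library are available. Lean on these libraries where they do the work, as an engineer would, in place of code of your own. Each camera call takes 0.05 s, during which the arm holds its last target. There are 200 camera calls.

## Working session

There is one attempt and no reset: what is moved stays moved. The work goes in short steps, Python scripts to look and compute and a tool call to move; the robot and the scene stay as the last step left them, time stands still between calls to the robot, and variables do not carry over. Pictures are saved under pics/ and viewed, at most 10 in all, crops included, and the job is handed in when it is done.

```bash
ls; mkdir -p pics
```

Run:
```python
from station import r, vision
import cv2,numpy as np,pickle
s=r.sense();print(s)
d={}
for n in("side","top"):
    c=vision.capture(n);d[n]=c;cv2.imwrite(f"pics/{n}0.png",c["pixels"][:,:,::-1]);print(n,c["K"],c["world_from_camera"],(c["z_map"]>0).mean(), c.keys())
pickle.dump(d,open("d0.pkl","wb"))
```

```text
pics
station.py
{'time_s': 0.0, 'joints': array([-5.60596864e+01,  2.20904079e+01,  3.80224258e-01, -2.94428954e-02,
       -6.84098707e+01, -1.48177304e+01]), 'joint_velocities': array([ 0.05473097,  0.03193756,  0.03694966, -0.10914732, -0.0446959 ,
        0.06508291]), 'effort': array([ 5.11240924e-04, -3.90667713e+01,  1.87407053e+01,  4.21995521e+00,
        1.10812645e-02, -1.80935317e-04]), 'tcp_pos': array([ 0.2045832 , -0.58993856,  0.22146517]), 'ee_rot': array([[-9.44881927e-01, -3.27410362e-01, -7.73454170e-04],
       [-3.27411267e-01,  9.44879803e-01,  2.00508073e-03],
       [ 7.43370152e-05,  2.14780215e-03, -9.99997691e-01]]), 'wrist_force': array([0.40300602, 0.42584347, 0.41795797]), 'moment': array([ 0.00768844,  0.0276022 , -0.00040501]), 'gripper_force': 0.0, 'gripper_width': 1.0007095564937105}
side [[474.05447247   0.         315.92751413]
 [  0.         474.05447247 236.79332656]
 [  0.           0.           1.        ]] [[-0.83939619  0.31726202 -0.44131491  0.22398935]
 [-0.54323763 -0.51588685  0.66238481  0.55684398]
 [-0.01751901  0.79574215  0.60538212  0.59714427]
 [ 0.          0.          0.          1.        ]] 0.996220703125 dict_keys(['pixels', 'z_map', 'K', 'world_from_camera'])
top [[483.19366904   0.         323.10128638]
 [  0.         483.19366904 232.95778947]
 [  0.           0.           1.        ]] [[-0.01584627  0.98809493 -0.15302713  0.43346412]
 [-0.99973517 -0.01310302  0.01891853  0.02472142]
 [ 0.01668818  0.15328639  0.98804088  1.0215529 ]
 [ 0.          0.          0.          1.        ]] 0.996103515625 dict_keys(['pixels', 'z_map', 'K', 'world_from_camera'])
```

View pics/side0.png

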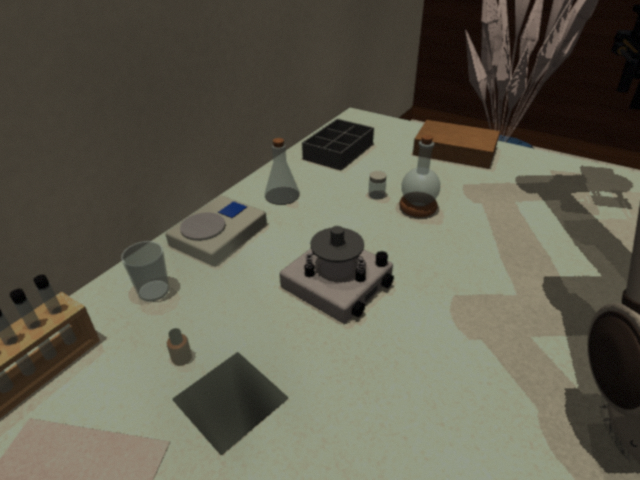

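View pics/top0.png

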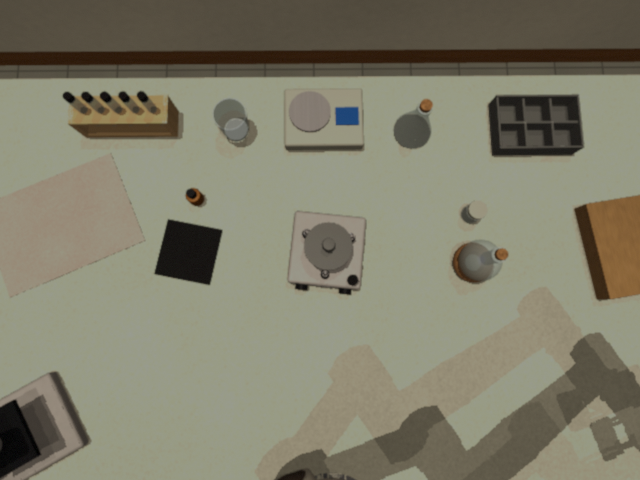

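The side view shows the stirrer with its cover at (337,265), the flask at (421,185) and the mat at (230,400). The top view shows the knob at (328,244), the flask's cork at (501,255), the mat at (189,252), the vial at (195,197) and the jar at (476,211). Next I measure positions.

Create h.py:
```python
import numpy as np,cv2
def rays(c,uv):
    K,T=c["K"],c["world_from_camera"];uv=np.atleast_2d(uv).astype(float)
    d=np.c_[(uv[:,0]-K[0,2])/K[0,0],-(uv[:,1]-K[1,2])/K[1,1],-np.ones(len(uv))]
    return T[:3,3],d@T[:3,:3].T
def plane(c,uv,z):
    o,d=rays(c,uv);return o+d*((z-o[2])/d[:,2])[:,None]
def cross(c1,p1,c2,p2):
    o1,a=rays(c1,p1);o2,b=rays(c2,p2);a=a[0];b=b[0]
    t=np.linalg.lstsq(np.c_[a,-b],o2-o1,rcond=None)[0]
    P,Q=o1+t[0]*a,o2+t[1]*b
    return (P+Q)/2,np.linalg.norm(P-Q)
def cloud(c):
    v,u=np.mgrid[:480,:640];o,d=rays(c,np.c_[u.ravel(),v.ravel()])
    return (o+d*c["z_map"].reshape(-1,1)).reshape(480,640,3)
def blob(m,near,minA=8):
    n,l,st,ce=cv2.connectedComponentsWithStats(m.astype(np.uint8))
    k=[i for i in range(1,n) if st[i,4]>=minA]
    i=min(k,key=lambda i:np.hypot(*(ce[i]-near)));return l==i,ce[i],st[i]
```

Run:
```python
import pickle;from h import *
d=pickle.load(open("d0.pkl","rb"));S,T=d["side"],d["top"]
for n,c in d.items():
    P=cloud(c);hsv=cv2.cvtColor(c["pixels"],cv2.COLOR_RGB2HSV)
    g=lambda a:(np.round(a,4).tolist())
    near={"top":dict(knob=(328,244),cork=(501,255),mat=(189,252),stand=(460,265),jar=(476,211),vial=(195,197)),
     "side":dict(knob=(337,234),cork=(427,142),mat=(230,400),stand=(418,208),jar=(377,182),vial=(178,345))}[n]
    for k,lo,hi in (("knob",.115,.13),("disc",.085,.1),("box",.037,.0425)):
        m=(P[...,2]>lo)&(P[...,2]<hi)&(np.hypot(P[...,0]-.47,P[...,1]-.02)<.15)
        b,ce,st=blob(m,near["knob"]);q=P[b];print(n,k,g(ce),st,"med",g(np.median(q,0)),"mid",g((q.max(0)+q.min(0))/2),"ext",g(np.ptp(q,0)))
    H,Sa,V=cv2.split(hsv)
    for k in("cork","stand"):
        m=((H<18)&(Sa>110)&(V>50));b,ce,st=blob(m,near[k]);q=P[b]
        print(n,k,g(ce),st,"med",g(np.median(q,0)),"mid",g((q.max(0)+q.min(0))/2),"ext",g(np.ptp(q,0)))
    b,ce,st=blob(V<70,near["mat"],300);q=plane(c,np.argwhere(b)[:,::-1],.004);print(n,"mat",g(ce),st[4],"mean",g(q.mean(0)),g(P[b].mean(0)))
    for k in("jar","vial"):
        u,v=near[k];w=P[v-20:v+20,u-20:u+20].reshape(-1,3);w=w[w[:,2]>.02];print(n,k,g((w.max(0)+w.min(0))/2),g(w.max(0)))
    box=cv2.minAreaRect(np.argwhere((hsv[...,2]<70)&(np.hypot(*(np.indices((480,640))[::-1]-np.array(near["mat"])[:,None,None]))<70))[:,::-1].astype(np.float32));print(box)
for k in("knob",):pass
```

```text
side knob [336.4463, 230.3636] [330 226  14  10 121] med [0.5516, 0.0033, 0.1211] mid [0.5528, -0.0003, 0.1194] ext [0.023, 0.0237, 0.0083]
side disc [336.2848, 245.7593] [ 308  227   56   35 1313] med [0.5454, 0.0097, 0.0923] mid [0.55, 0.0011, 0.0924] ext [0.0997, 0.0939, 0.0149]
side box [337.54, 277.7906] [ 288  250  103   59 2350] med [0.5284, 0.0312, 0.0387] mid [0.5467, 0.0067, 0.0398] ext [0.1464, 0.1508, 0.0055]
side cork [459.5686, 135.202] [ 415  119   88   34 1787] med [0.5403, -0.6128, 0.0476] mid [0.7576, -0.9386, -0.0791] ext [1.0671, 2.9909, 1.3525]
side stand [411.9301, 208.3706] [400 198  31  16 143] med [0.5243, -0.2716, 0.0173] mid [0.3913, 0.1309, 0.3042] ext [0.3346, 0.852, 0.586]
side mat [229.3854, 401.8094] 5861 mean [0.5513, 0.2969, 0.004] [0.551, 0.2972, 0.0046]
side jar [0.4361, 0.1144, 0.3086] [0.6482, 0.5568, 0.5971]
side vial [0.4541, 0.4094, 0.3086] [0.6842, 0.5568, 0.5971]
((219.27932739257812, 387.251708984375), (106.04907989501953, 86.78253173828125), 48.366458892822266)
top knob [328.5378, 243.4706] [323 238  12  12 119] med [0.5531, -0.003, 0.123]
[... 232 characters left out ...]
7] [ 288  217   77   72 2232] med [0.5242, 0.0179, 0.04] mid [0.5457, 0.0001, 0.0398] ext [0.1477, 0.1569, 0.0055]
top cork [501.1193, 253.9083] [495 249  13  11 109] med [0.5227, -0.3063, 0.1746] mid [0.5228, -0.3074, 0.172] ext [0.018, 0.0194, 0.0139]
top stand [460.0219, 265.6579] [453 245  25  37 228] med [0.5135, -0.2759, 0.0203] mid [0.4964, -0.1445, 0.5112] ext [0.1259, 0.3385, 1.0206]
top mat [188.0972, 251.7007] 3097 mean [0.555, 0.2906, 0.004] [0.5545, 0.2895, 0.008]
top jar [0.5407, -0.1539, 0.5214] [0.6479, 0.0247, 1.0216]
top vial [0.56, 0.1565, 0.5213] [0.6866, 0.2883, 1.0216]
((191.61752319335938, 235.29827880859375), (55.929019927978516, 90.43901062011719), 12.87500286102295)
```

Units first: shifts go in shares of 40 cm and turns go in shares of 180 degrees. So -0.31 m / 0.4 = -0.775, 0.05 m / 0.4 = 0.125, 19.1 degrees / 180 = 0.1061.

Call:
nudge_tcp:
  deltas:
    - [1, -0.1, 0.04, -0.1, 0, 0, 0.0222]
    - [1, -0.2, 0.08, -0.175, 0, 0, 0.0444]
    - [1, -0.3, 0.125, -0.25, 0, 0, 0.0667]
    - [1, -0.4, 0.1675, -0.25, 0, 0, 0.0889]
    - [1, -0.5, 0.21, -0.25, 0, 0, 0.1061]
    - [1, -0.6, 0.25, -0.25, 0, 0, 0.1061]
    - [1, -0.7, 0.2925, -0.25, 0, 0, 0.1061]
    - [1, -0.775, 0.325, -0.25, 0, 0, 0.1061]

```text
time_s: 0.9
tcp_pos: [0.4565, -0.364, 0.3221]
ee_rot: [[-1.0, -0.002, -0.0], [-0.002, 1.0, 0.001], [0.0, 0.001, -1.0]]
wrist_force: [-0.7, -1.1, 0.5]
gripper_width: 0.994
gripper_force: 0.0
```

Call:
nudge_tcp:
  deltas:
    - [1, -0.1, 0, 0, 0, 0, 0]
    - [1, -0.15, 0, 0, 0, 0, 0]
    - [1, -0.15, 0, 0, 0, 0, 0]
    - [1, -0.15, 0, 0, 0, 0, 0]

```text
time_s: 1.3
tcp_pos: [0.515, -0.3658, 0.3215]
ee_rot: [[-1.0, -0.001, -0.002], [-0.001, 1.0, 0.001], [0.002, 0.001, -1.0]]
wrist_force: [-0.5, -0.5, 0.2]
gripper_width: 1.0
gripper_force: 0.0
```

Run:
```python
from station import r, vision
import cv2,pickle
c=vision.capture("wrist");s=r.sense();pickle.dump((c,s),open("w1.pkl","wb"));cv2.imwrite("pics/w1.png",c["pixels"][:,:,::-1]);print(s["ee_rot"],c["world_from_camera"],c["K"])
```

```text
[[-9.99999218e-01 -2.42288388e-04 -1.22683234e-03]
 [-2.42892408e-04  9.99999849e-01  4.92216169e-04]
 [ 1.22671290e-03  4.92513773e-04 -9.99999126e-01]] [[-0.00184707 -0.96633649 -0.25727491  0.4431263 ]
 [ 0.99999647 -0.00129359 -0.00232054 -0.36534752]
 [ 0.00190961 -0.25727829  0.96633547  0.48525216]
 [ 0.          0.          0.          1.        ]] [[338.46935552   0.         321.4761491 ]
 [  0.         338.46935552 238.16372823]
 [  0.           0.           1.        ]]
```

View pics/w1.png

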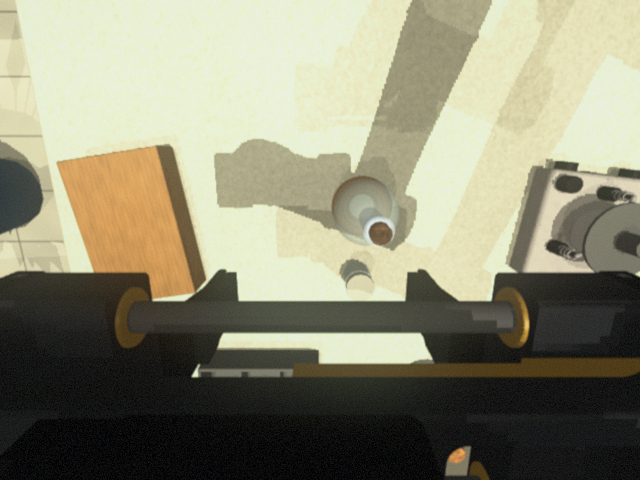

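The wrist view shows the flask cork at (379,234), the jar at (360,275) and the cover knob near (635,243). I move on toward the stirrer for a second view.

To row units: 0.32 m / 0.4 = 0.8, -0.03 m / 0.4 = -0.075.

Call:
nudge_tcp:
  deltas:
    - [1, 0, 0.075, 0, 0, 0, 0]
    - [1, -0.025, 0.175, 0, 0, 0, 0]
    - [1, -0.05, 0.2875, 0, 0, 0, 0]
    - [1, -0.05, 0.4, 0, 0, 0, 0]
    - [1, -0.075, 0.5125, 0, 0, 0, 0]
    - [1, -0.075, 0.625, 0, 0, 0, 0]
    - [1, -0.075, 0.725, 0, 0, 0, 0]
    - [1, -0.075, 0.8, 0, 0, 0, 0]

```text
time_s: 2.15
tcp_pos: [0.5438, -0.0447, 0.3233]
ee_rot: [[-1.0, -0.001, 0.001], [-0.001, 1.0, 0.0], [-0.001, 0.0, -1.0]]
wrist_force: [-0.6, -0.3, 0.3]
gripper_width: 1.001
gripper_force: 0.0
```

Call:
nudge_tcp:
  deltas:
    - [1, 0, 0.025, 0, 0, 0, 0]
    - [1, 0, 0.025, 0, 0, 0, 0]
    - [1, 0, 0.025, 0, 0, 0, 0]
    - [1, 0, 0.025, 0, 0, 0, 0]

```text
time_s: 2.55
tcp_pos: [0.5447, -0.0374, 0.3226]
ee_rot: [[-1.0, 0.001, -0.0], [0.001, 1.0, -0.0], [0.0, -0.0, -1.0]]
wrist_force: [-0.2, 0.6, 0.1]
gripper_width: 1.001
gripper_force: 0.0
```

Run:
```python
from station import r, vision
import pickle;from h import *
c=vision.capture("wrist");s=r.sense();pickle.dump((c,s),open("w2.pkl","wb"));cv2.imwrite("pics/w2.png",c["pixels"][:,:,::-1])
d=pickle.load(open("d0.pkl","rb"));S,T=d["side"],d["top"];W1=pickle.load(open("w1.pkl","rb"))[0]
g=lambda a:(np.round(a,4).tolist())
def cork(c,near):
    H,Sa,V=cv2.split(cv2.cvtColor(c["pixels"],cv2.COLOR_RGB2HSV))
    return blob((H<18)&(Sa>90)&(V>40),near)
for n,c,e in(("w1",W1,(379,234)),("top",T,(501,254))):
    b,ce,st=cork(c,e);print(n,ce,st,g(plane(c,ce,.173)),g(np.median(cloud(c)[b],0)))
    if n=="w1":a=ce
print("cork x",cross(W1,a,T,(501.1,253.9)))
P=cloud(c:=pickle.load(open("w2.pkl","rb"))[0])
for k,lo,hi in(("knob",.115,.13),("disc",.085,.1)):
    m=(P[...,2]>lo)&(P[...,2]<hi)&(np.hypot(P[...,0]-.55,P[...,1])<.08)
    ce=np.argwhere(m).mean(0)[::-1];q=P[m];print(k,m.sum(),g(ce),g(np.median(q,0)),g((q.max(0)+q.min(0))/2),g(np.ptp(q,0)))
for n,cc,e in(("jar",T,(476,211)),("vial",T,(195,197))):
    Q=cloud(cc);u,v=e;w=Q[v-22:v+22,u-22:u+22].reshape(-1,3);w=w[(w[:,2]>.03)&(w[:,2]<.08)];print(n,g((w.max(0)+w.min(0))/2),g(np.ptp(w,0)))
```

```text
w1 [380.36909871 233.80686695] [370 223  21  22 233] [[0.5219, -0.3086, 0.173]] [0.521, -0.3093, 0.1771]
top [501.19827586 253.96551724] [495 249  13  11 116] [[0.5229, -0.3073, 0.173]] [0.5227, -0.3064, 0.1747]
cork x (array([ 0.52297462, -0.30812751,  0.17021913]), np.float64(0.0007597696323868383))
knob 379 [352.5699, 220.6517] [0.5501, -0.0023, 0.1244] [0.5506, -0.0023, 0.1213] [0.0226, 0.0229, 0.0114]
disc 4520 [350.6277, 214.485] [0.5472, -0.0024, 0.0955] [0.5472, -0.0036, 0.0926] [0.1008, 0.096, 0.0141]
jar [0.6287, -0.3123, 0.046] [0.0383, 0.0406, 0.0314]
vial [0.6704, 0.273, 0.0474] [0.0323, 0.0307, 0.0348]
```

View pics/w2.png

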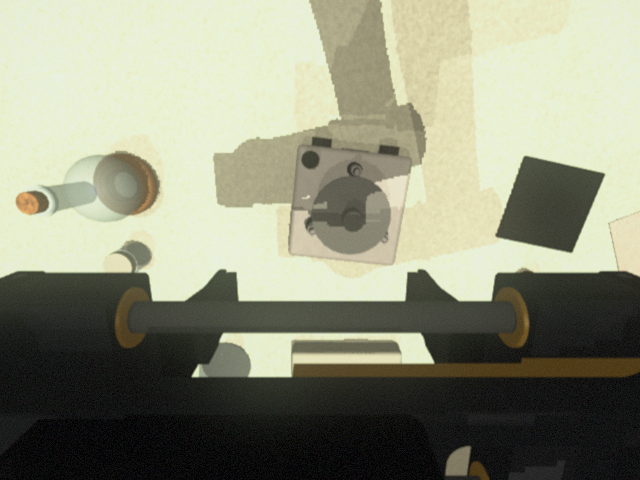

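The view shows the cover knob at (352,218), the cork at (32,202), and the mat centred near (550,204). The knob is at (0.5505, -0.0025), with its top about 0.123. I descend on it.

To row units: 0.17 m / 0.4 = 0.425, 0.14 m / 0.4 = 0.35.

Call:
nudge_tcp:
  deltas:
    - [1, -0.005, 0.03, 0.075, 0, 0, 0]
    - [1, -0.01, 0.06, 0.175, 0, 0, 0]
    - [1, -0.015, 0.0875, 0.275, 0, 0, 0]
    - [1, -0.015, 0.0875, 0.35, 0, 0, 0]
    - [1, -0.015, 0.0875, 0.4125, 0, 0, 0]
    - [1, -0.015, 0.0875, 0.425, 0, 0, 0]
    - [1, -0.015, 0.0875, 0.425, 0, 0, 0]

```text
time_s: 3.3
tcp_pos: [0.5509, -0.0019, 0.1521]
ee_rot: [[-1.0, 0.0, -0.001], [0.0, 1.0, -0.001], [0.001, -0.001, -1.0]]
wrist_force: [-0.0, 0.1, -0.4]
gripper_width: 0.997
gripper_force: 0.0
```

Run:
```python
import pickle;from h import *
c=pickle.load(open("w2.pkl","rb"))[0];V=cv2.cvtColor(c["pixels"],cv2.COLOR_RGB2HSV)[...,2]
b,ce,st=blob((V<90),(550,204),500);q=cv2.minAreaRect(plane(c,np.argwhere(b)[:,::-1],.004)[:,:2].astype(np.float32));print(q, st)
```

```text
((0.5535281896591187, 0.290183424949646), (0.11816117912530899, 0.11638180911540985), 78.03197479248047) [ 497  157  107   95 6565]
```

To row units: 0.054 m / 0.4 = 0.135, 0.053 m / 0.4 = 0.1325.

Call:
nudge_tcp:
  deltas:
    - [1, 0, 0, 0.05, 0, 0, 0]
    - [1, 0, 0, 0.1, 0, 0, 0]
    - [1, 0, 0, 0.1325, 0, 0, 0]
    - [1, 0, 0, 0.135, 0, 0, 0]
    - [1, 0, 0, 0.135, 0, 0, 0]

```text
time_s: 3.8
tcp_pos: [0.5521, -0.0012, 0.1001]
ee_rot: [[-1.0, -0.0, 0.003], [-0.0, 1.0, 0.0], [-0.003, 0.0, -1.0]]
wrist_force: [-0.4, -0.8, 0.5]
gripper_width: 1.002
gripper_force: 0.0
```

Call:
nudge_tcp:
  deltas:
    - [0, 0, 0, 0, 0, 0, 0]
    - [0, 0, 0, 0, 0, 0, 0]
    - [0, 0, 0, 0, 0, 0, 0]
    - [0, 0, 0, 0, 0, 0, 0]
    - [0, 0, 0, 0, 0, 0, 0]
    - [0, 0, 0, 0, 0, 0, 0]
    - [0, 0, 0, 0, 0, 0, 0]
    - [0, 0, 0, 0, 0, 0, 0]

```text
time_s: 4.6
tcp_pos: [0.5509, -0.001, 0.0985]
ee_rot: [[-1.0, -0.0, -0.0], [-0.0, 1.0, -0.0], [0.0, -0.0, -1.0]]
wrist_force: [0.3, 0.3, -0.3]
gripper_width: 0.359
gripper_force: 0.0
```

Call:
nudge_tcp:
  deltas:
    - [0, 0, 0, 0, 0, 0, 0]
    - [0, 0, 0, 0, 0, 0, 0]
    - [0, 0, 0, 0, 0, 0, 0]
    - [0, 0, 0, 0, 0, 0, 0]
    - [0, 0, 0, 0, 0, 0, 0]

```text
time_s: 5.1
tcp_pos: [0.5509, -0.0011, 0.0985]
ee_rot: [[-1.0, -0.0, -0.0], [-0.0, 1.0, -0.0], [0.0, -0.0, -1.0]]
wrist_force: [1.1, -0.3, -0.1]
gripper_width: 0.264
gripper_force: 30.0
```

Call:
nudge_tcp:
  deltas:
    - [0, 0, 0, -0.025, 0, 0, 0]
    - [0, 0, 0, -0.075, 0, 0, 0]
    - [0, 0, 0, -0.125, 0, 0, 0]
    - [0, 0, 0, -0.15, 0, 0, 0]
    - [0, 0, 0, -0.15, 0, 0, 0]

```text
time_s: 5.6
tcp_pos: [0.5519, -0.0008, 0.1605]
ee_rot: [[-1.0, -0.001, 0.004], [-0.001, 1.0, 0.001], [-0.004, 0.001, -1.0]]
wrist_force: [0.4, 0.9, -0.5]
gripper_width: 0.268
gripper_force: 30.0
```

To row units: 0.291 m / 0.4 = 0.7275, 0.07 m / 0.4 = 0.175.

Call:
nudge_tcp:
  deltas:
    - [0, 0, 0.075, 0, 0, 0, 0]
    - [0, 0, 0.175, 0, 0, 0, 0]
    - [0, 0, 0.275, 0, 0, 0, 0]
    - [0, 0, 0.375, 0, 0, 0, 0]
    - [0, 0, 0.475, 0, 0, 0, 0]
    - [0, -0.0025, 0.575, 0, 0, 0, 0]
    - [0, -0.005, 0.675, 0.05, 0, 0, 0]
    - [0, -0.005, 0.7275, 0.125, 0, 0, 0]

```text
time_s: 6.4
tcp_pos: [0.5536, 0.2937, 0.1088]
ee_rot: [[-1.0, -0.003, 0.003], [-0.003, 1.0, 0.003], [-0.003, 0.003, -1.0]]
wrist_force: [-0.1, 0.0, -0.4]
gripper_width: 0.264
gripper_force: 30.0
```

Call:
nudge_tcp:
  deltas:
    - [0, 0, 0, 0.05, 0, 0, 0]
    - [0, 0, 0, 0.1, 0, 0, 0]
    - [0, 0, 0, 0.1375, 0, 0, 0]
    - [0, 0, 0, 0.1375, 0, 0, 0]
    - [0, 0, 0, 0.1375, 0, 0, 0]

```text
time_s: 6.9
tcp_pos: [0.5526, 0.2897, 0.053]
ee_rot: [[-1.0, -0.001, -0.001], [-0.001, 1.0, -0.001], [0.001, -0.001, -1.0]]
wrist_force: [0.6, -0.2, -0.1]
gripper_width: 0.264
gripper_force: 30.0
```

To row units: 0.032 m / 0.4 = 0.08, 0.03 m / 0.4 = 0.075.

Call:
nudge_tcp:
  deltas:
    - [0, 0, 0, 0.0375, 0, 0, 0]
    - [0, 0, 0, 0.065, 0, 0, 0]
    - [0, 0, 0, 0.075, 0, 0, 0]
    - [0, 0, 0, 0.0775, 0, 0, 0]
    - [0, 0, 0, 0.08, 0, 0, 0]
    - [0, 0, 0, 0.08, 0, 0, 0]

```text
time_s: 7.5
tcp_pos: [0.5531, 0.2901, 0.022]
ee_rot: [[-1.0, -0.0, 0.001], [-0.0, 1.0, 0.001], [-0.001, 0.001, -1.0]]
wrist_force: [-0.6, 0.5, -1.0]
gripper_width: 0.271
gripper_force: 30.0
```

Call:
nudge_tcp:
  deltas:
    - [0, 0, 0, 0.0025, 0, 0, 0]
    - [0, 0, 0, 0.0038, 0, 0, 0]
    - [0, 0, 0, 0.0038, 0, 0, 0]

```text
time_s: 7.8
tcp_pos: [0.5528, 0.29, 0.0201]
ee_rot: [[-1.0, -0.0, 0.0], [-0.0, 1.0, 0.0], [-0.0, 0.0, -1.0]]
wrist_force: [-0.7, -0.5, -0.7]
gripper_width: 0.266
gripper_force: 30.0
```

To row units: 0.002 m / 0.4 = 0.005, 0.001 m / 0.4 = 0.0025.

Call:
nudge_tcp:
  deltas:
    - [0, 0, 0, 0.0025, 0, 0, 0]
    - [0, 0, 0, 0.005, 0, 0, 0]
    - [0, 0, 0, 0.005, 0, 0, 0]

```text
time_s: 8.1
tcp_pos: [0.553, 0.2901, 0.0195]
ee_rot: [[-1.0, -0.001, 0.001], [-0.001, 1.0, 0.0], [-0.001, 0.0, -1.0]]
wrist_force: [-2.1, -0.5, 7.3]
gripper_width: 0.265
gripper_force: 30.0
```

Contact (7 N) at the expected height. I release and rise.

Call:
nudge_tcp:
  deltas:
    - [0.3, 0, 0, 0, 0, 0, 0]
    - [0.5, 0, 0, 0, 0, 0, 0]
    - [0.6, 0, 0, 0, 0, 0, 0]
    - [0.6, 0, 0, 0, 0, 0, 0]
    - [0.6, 0, 0, 0, 0, 0, 0]
    - [0.6, 0, 0, 0, 0, 0, 0]

```text
time_s: 8.7
tcp_pos: [0.5528, 0.29, 0.0179]
ee_rot: [[-1.0, -0.0, -0.0], [-0.0, 1.0, -0.0], [0.0, -0.0, -1.0]]
wrist_force: [-0.1, 0.8, -0.7]
gripper_width: 0.583
gripper_force: 0.0
```

Call:
nudge_tcp:
  deltas:
    - [0.6, 0, 0, -0.05, 0, 0, 0]
    - [0.6, 0, 0, -0.125, 0, 0, 0]
    - [0.6, 0, 0, -0.225, 0, 0, 0]
    - [0.6, 0, -0.05, -0.3375, 0, 0, 0]
    - [0.6, 0, -0.15, -0.45, 0, 0, 0]
    - [0.6, 0, -0.25, -0.55, 0, 0, 0]
    - [0.6, 0, -0.35, -0.65, 0, 0, 0]
    - [0.6, 0, -0.45, -0.7, 0, 0, 0]

```text
time_s: 9.5
tcp_pos: [0.5531, 0.1236, 0.2913]
ee_rot: [[-1.0, -0.002, 0.003], [-0.002, 1.0, 0.001], [-0.003, 0.001, -1.0]]
wrist_force: [1.2, -0.9, 0.1]
gripper_width: 0.602
gripper_force: 0.0
```

Call:
nudge_tcp:
  deltas:
    - [0.6, 0, -0.1, 0, 0, 0, 0]
    - [0.6, 0, -0.15, 0, 0, 0, 0]
    - [0.6, 0, -0.15, 0, 0, 0, 0]
    - [0.6, 0, -0.15, 0, 0, 0, 0]

```text
time_s: 9.9
tcp_pos: [0.5528, 0.0642, 0.2886]
ee_rot: [[-1.0, 0.001, 0.0], [0.001, 1.0, 0.0], [-0.0, 0.0, -1.0]]
wrist_force: [0.4, 1.7, 0.8]
gripper_width: 0.597
gripper_force: 0.0
```

Run:
```python
from station import r, vision
import cv2,pickle
c=vision.capture("wrist");pickle.dump(c,open("w3.pkl","wb"));cv2.imwrite("pics/w3.png",c["pixels"][:,:,::-1])
c=vision.capture("top");pickle.dump(c,open("t3.pkl","wb"))
c=vision.capture("side");pickle.dump(c,open("s3.pkl","wb"))
```

```text
(no output)
```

View pics/w3.png

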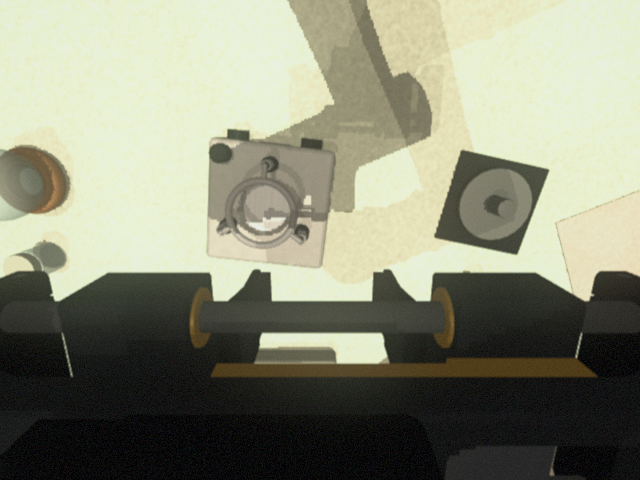

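The cover is on the mat knob up (495,205) and the ring is bare, centred near (261,212). Next I measure the ring centre from three views.

Run:
```python
import pickle;from h import *
from scipy.optimize import least_squares
d=pickle.load(open("d0.pkl","rb"))
for n in("w3","t3","s3"):
    c=pickle.load(open(n+".pkl","rb"));P=cloud(c)
    m=(P[...,2]>.077)&(P[...,2]<.096)&(np.hypot(P[...,0]-.55,P[...,1])<.065)
    q=P[m];f=least_squares(lambda p:np.hypot(q[:,0]-p[0],q[:,1]-p[1])-p[2],[.55,0,.036],loss="soft_l1",f_scale=.003).x
    e=cv2.fitEllipse(np.argwhere(m)[:,::-1].astype(np.float32)) if len(q)>20 else None
    print(n,len(q),f,np.percentile(q[:,2],[10,50,90]),(q.max(0)+q.min(0))/2,np.ptp(q,0),e and (e,plane(c,e[0],.085)))
```

```text
w3 1831 [ 5.50441304e-01 -5.05436190e-04  3.67557003e-02] [0.08664018 0.08940202 0.0908259 ] [ 0.54195173 -0.00410204  0.0848148 ] [0.09636306 0.10148901 0.01523036] (((261.1571350097656, 212.47622680664062), (71.74451446533203, 76.26848602294922), 153.20245361328125), array([[ 0.54995727, -0.00102141,  0.085     ]]))
t3 262 [ 0.55038274 -0.00171326  0.03507661] [0.08527082 0.08800032 0.09034408] [ 0.52324003 -0.00225668  0.0850939 ] [0.05363145 0.07816151 0.01524815] (((327.7136535644531, 305.59893798828125), (39.879844665527344, 80.43607330322266), 0.0), array([[4.37475708e-01, 1.78655615e-04, 8.50000000e-02]]))
s3 599 [0.55179322 0.00257828 0.03685606] [0.08141907 0.08563778 0.08777057] [ 0.54449334 -0.00123324  0.08316243] [0.0955751  0.09806431 0.01206516] (((336.1009826660156, 247.73733520507812), (28.409053802490234, 51.604278564453125), 92.88299560546875), array([[0.55060631, 0.00443782, 0.085     ]]))
```

To row units: -0.335 m / 0.4 = -0.8375, -0.03 m / 0.4 = -0.075.

Call:
nudge_tcp:
  deltas:
    - [0.8, 0.0075, -0.075, 0, 0, 0, 0]
    - [0.8, 0.02, -0.1875, 0, 0, 0, 0]
    - [0.8, 0.0325, -0.3, 0, 0, 0, 0]
    - [0.8, 0.0425, -0.4125, 0, 0, 0, 0]
    - [0.8, 0.0525, -0.525, 0, 0, 0, 0]
    - [0.8, 0.0625, -0.6375, 0, 0, 0, 0]
    - [0.8, 0.075, -0.75, 0, 0, 0, 0]
    - [0.8, 0.075, -0.8375, 0, 0, 0, 0]

```text
time_s: 10.85
tcp_pos: [0.523, -0.2719, 0.2885]
ee_rot: [[-1.0, -0.001, -0.0], [-0.001, 1.0, -0.0], [0.0, -0.0, -1.0]]
wrist_force: [-0.2, -0.3, 0.1]
gripper_width: 0.804
gripper_force: 0.0
```

Call:
nudge_tcp:
  deltas:
    - [0.8, 0, -0.075, 0, 0, 0, 0]
    - [0.8, 0, -0.0925, 0.075, 0, 0, 0]
    - [0.8, 0, -0.0925, 0.175, 0, 0, 0]
    - [0.8, 0, -0.0925, 0.225, 0, 0, 0]
    - [0.8, 0, -0.0925, 0.225, 0, 0, 0]
    - [0.8, 0, -0.0925, 0.225, 0, 0, 0]

```text
time_s: 11.45
tcp_pos: [0.524, -0.3073, 0.1991]
ee_rot: [[-1.0, -0.002, 0.0], [-0.002, 1.0, -0.001], [-0.0, -0.001, -1.0]]
wrist_force: [0.3, -0.3, 0.7]
gripper_width: 0.801
gripper_force: 0.0
```

Run:
```python
from station import r, vision
import pickle;from h import *
c=vision.capture("wrist");print(r.sense()["tcp_pos"]);cv2.imwrite("pics/w4.png",c["pixels"][:,:,::-1])
```

```text
[ 0.52443239 -0.30751111  0.2001618 ]
```

View pics/w4.png

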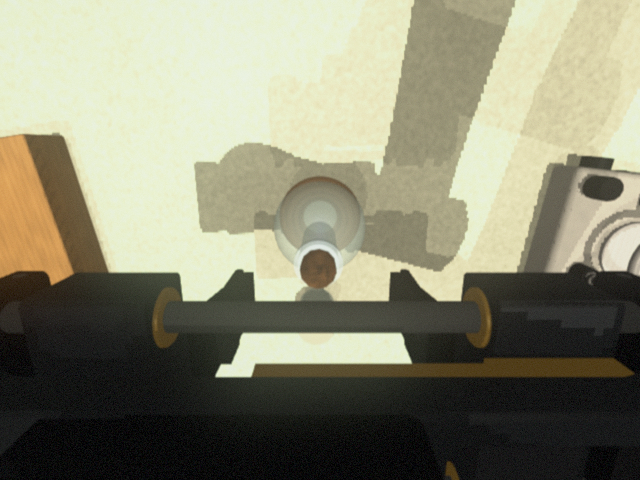

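The cork (318,268) sits midway between the fingers. I descend to the neck and close.

To row units: 0.086 m / 0.4 = 0.215, 0.001 m / 0.4 = 0.0025.

Call:
nudge_tcp:
  deltas:
    - [0.8, 0.0025, 0, 0.05, 0, 0, 0]
    - [0.8, 0.0025, 0, 0.1125, 0, 0, 0]
    - [0.8, 0.0025, 0, 0.175, 0, 0, 0]
    - [0.8, 0.0025, 0, 0.2075, 0, 0, 0]
    - [0.8, 0.0025, 0, 0.215, 0, 0, 0]
    - [0.8, 0.0025, 0, 0.215, 0, 0, 0]
    - [0.5, 0.0025, 0, 0.215, 0, 0, 0]
    - [0.3, 0.0025, 0, 0.215, 0, 0, 0]

```text
time_s: 12.3
tcp_pos: [0.5229, -0.3079, 0.1141]
ee_rot: [[-1.0, -0.001, 0.003], [-0.001, 1.0, -0.001], [-0.003, -0.001, -1.0]]
wrist_force: [-0.6, 0.4, 0.4]
gripper_width: 0.693
gripper_force: 0.0
```

Call:
nudge_tcp:
  deltas:
    - [0, 0, 0, 0, 0, 0, 0]
    - [0, 0, 0, 0, 0, 0, 0]
    - [0, 0, 0, 0, 0, 0, 0]
    - [0, 0, 0, 0, 0, 0, 0]
    - [0, 0, 0, 0, 0, 0, 0]
    - [0, 0, 0, 0, 0, 0, 0]
    - [0, 0, 0, 0, 0, 0, 0]
    - [0, 0, 0, 0, 0, 0, 0]

```text
time_s: 13.1
tcp_pos: [0.5221, -0.3076, 0.1128]
ee_rot: [[-1.0, -0.001, 0.0], [-0.001, 1.0, -0.0], [-0.0, -0.0, -1.0]]
wrist_force: [-0.4, -0.7, 0.6]
gripper_width: 0.338
gripper_force: 30.0
```

Call:
nudge_tcp:
  deltas:
    - [0, 0, 0, 0, 0, 0, 0]
    - [0, 0, 0, 0, 0, 0, 0]
    - [0, 0, 0, 0, 0, 0, 0]

```text
time_s: 13.4
tcp_pos: [0.5221, -0.3076, 0.1128]
ee_rot: [[-1.0, -0.0, 0.0], [-0.0, 1.0, -0.0], [-0.0, -0.0, -1.0]]
wrist_force: [-0.9, -0.8, 1.7]
gripper_width: 0.337
gripper_force: 30.0
```

Call:
nudge_tcp:
  deltas:
    - [0, 0, 0, -0.025, 0, 0, 0]
    - [0, 0, 0, -0.075, 0, 0, 0]
    - [0, 0, 0, -0.1375, 0, 0, 0]
    - [0, 0, 0, -0.2, 0, 0, 0]
    - [0, 0, 0, -0.25, 0, 0, 0]
    - [0, 0, 0, -0.2625, 0, 0, 0]
    - [0, 0, 0, -0.2625, 0, 0, 0]

```text
time_s: 14.1
tcp_pos: [0.5221, -0.3074, 0.2182]
ee_rot: [[-1.0, -0.0, 0.001], [-0.0, 1.0, 0.0], [-0.001, 0.0, -1.0]]
wrist_force: [0.2, 0.0, -1.7]
gripper_width: 0.336
gripper_force: 30.0
```

Run:
```python
from station import r, vision
import pickle;from h import *
for n in("side","top"):
    c=vision.capture(n);pickle.dump(c,open(n[0]+"5.pkl","wb"))
    if n=="side":cv2.imwrite("pics/s5.png",cv2.resize(c["pixels"][60:300,260:580,::-1],(800,600)))
print(r.sense()["tcp_pos"])
```

```text
[ 0.52127065 -0.30708773  0.21627937]
```

View pics/s5.png

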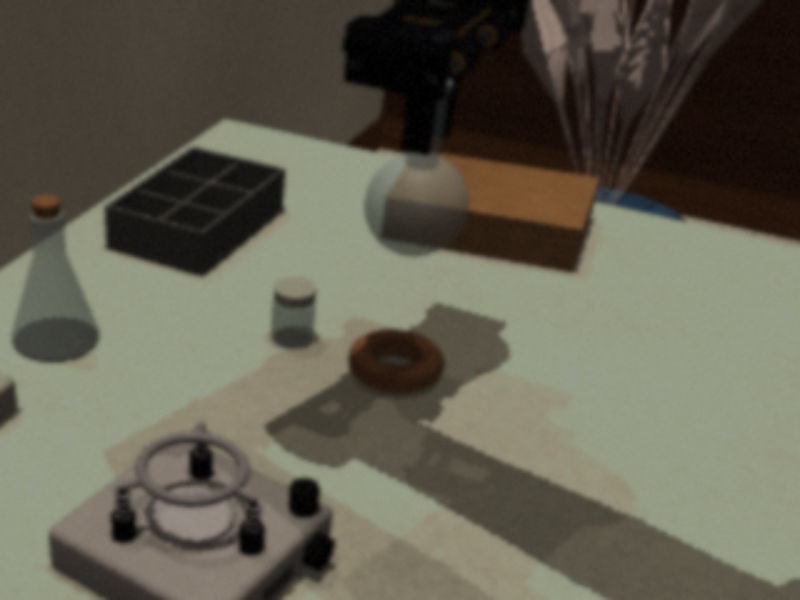

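The flask is lifted and hangs upright, and the ring is clear. The opening reads slightly wide (29 mm), so I'll check the tilt once it is over the ring.

To row units: 0.24 m / 0.4 = 0.6, 0.21 m / 0.4 = 0.525.

Call:
nudge_tcp:
  deltas:
    - [0, 0, 0.025, -0.025, 0, 0, 0]
    - [0, -0.0075, 0.0875, -0.025, 0, 0, 0]
    - [0, -0.0175, 0.175, -0.025, 0, 0, 0]
    - [0, -0.025, 0.2625, -0.025, 0, 0, 0]
    - [0, -0.0325, 0.35, -0.025, 0, 0, 0]
    - [0, -0.0425, 0.4375, -0.025, 0, 0, 0]
    - [0, -0.05, 0.525, -0.025, 0, 0, 0]
    - [0, -0.0575, 0.6, -0.025, 0, 0, 0]

```text
time_s: 15.0
tcp_pos: [0.5445, -0.0653, 0.2276]
ee_rot: [[-1.0, -0.001, -0.001], [-0.001, 1.0, 0.0], [0.001, 0.0, -1.0]]
wrist_force: [0.6, 0.2, -0.9]
gripper_width: 0.334
gripper_force: 30.0
```

Call:
nudge_tcp:
  deltas:
    - [0, -0.0075, 0.075, 0, 0, 0, 0]
    - [0, -0.0125, 0.1375, 0, 0, 0, 0]
    - [0, -0.015, 0.165, 0, 0, 0, 0]
    - [0, -0.015, 0.165, 0, 0, 0, 0]
    - [0, -0.015, 0.165, 0, 0, 0, 0]
    - [0, -0.015, 0.165, 0, 0, 0, 0]

```text
time_s: 15.6
tcp_pos: [0.5507, -0.0024, 0.2276]
ee_rot: [[-1.0, 0.001, -0.0], [0.001, 1.0, -0.0], [0.0, -0.0, -1.0]]
wrist_force: [0.3, -0.1, -1.3]
gripper_width: 0.333
gripper_force: 30.0
```

Run:
```python
from station import r, vision
import pickle;from h import *
for n in("wrist","side","top"):
    c=vision.capture(n);pickle.dump(c,open(n[0]+"6.pkl","wb"));I=c["pixels"][:,:,::-1]
    if n=="wrist":a=I[60:300,160:480]
    if n=="side":b=I[120:300,220:460]
cv2.imwrite("pics/m6.png",np.hstack([cv2.resize(a,(400,300)),cv2.resize(b,(400,300))]))
print(r.sense()["tcp_pos"])
```

```text
[ 0.55081962 -0.00244093  0.22768983]
```

View pics/m6.png

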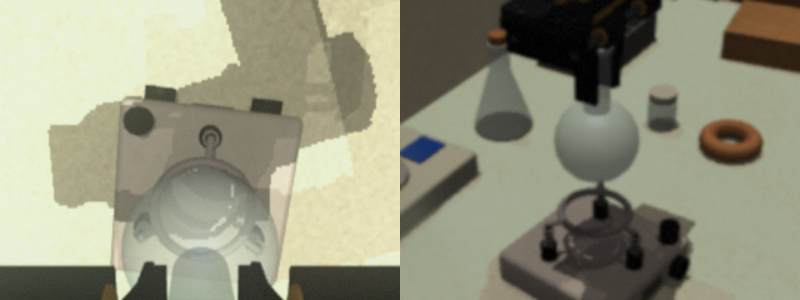

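Run:
```python
import pickle;from h import *
S=pickle.load(open("s6.pkl","rb"));W=pickle.load(open("w6.pkl","rb"))
P=np.array([.5508,-.0024,.2277])
def proj(c,X):
    T=np.linalg.inv(c["world_from_camera"]);q=T[:3,:3]@X+T[:3,3];K=c["K"];return [K[0,0]*q[0]/-q[2]+K[0,2],K[1,1]*-q[1]/-q[2]+K[1,2]]
for h in(.042,.1,.150):
    X=P+[0,0,.019-.1155+h]; print(h,"side",proj(S,X),"wrist",proj(W,X))
print(plane(S,(338.2,204),.1737),plane(S,(338.2,204),.1687))
# bulb silhouette in side view by circle search on edges
g=cv2.cvtColor(S["pixels"],cv2.COLOR_RGB2GRAY)[160:245,290:390];g=cv2.resize(g,None,fx=4,fy=4,interpolation=cv2.INTER_CUBIC)
c=cv2.HoughCircles(g,cv2.HOUGH_GRADIENT,1.5,200,param1=80,param2=20,minRadius=80,maxRadius=125)
print(c, c is not None and c[0,0,:2]/4+[290,160])
```

```text
0.042 side [np.float64(338.61021747141143), np.float64(203.087567502838)] wrist [np.float64(320.21521528530457), np.float64(257.83824759125963)]
0.1 side [np.float64(339.03775333686264), np.float64(171.76099098976135)] wrist [np.float64(319.88710567463113), np.float64(293.5108166955587)]
0.15 side [np.float64(339.4404543279506), np.float64(142.25412518355495)] wrist [np.float64(319.36814382070054), np.float64(349.9331280043824)]
[[0.54960535 0.00092046 0.1737    ]] [[ 0.5534502  -0.00564384  0.1687    ]]
[[[191.25 177.75 100.7 ]
  [341.25  36.75 120.65]]] [337.8125 204.4375]
```

The bulb centre matches the predicted pixel within about 1 px, so the flask is upright. I shift +1.5 mm in y and lower it toward the ring.

To row units: 0.054 m / 0.4 = 0.135, 0.052 m / 0.4 = 0.13.

Call:
nudge_tcp:
  deltas:
    - [0, 0, 0.0038, 0.025, 0, 0, 0]
    - [0, 0, 0.0038, 0.075, 0, 0, 0]
    - [0, 0, 0.0038, 0.1125, 0, 0, 0]
    - [0, 0, 0.0038, 0.13, 0, 0, 0]
    - [0, 0, 0.0038, 0.135, 0, 0, 0]
    - [0, 0, 0.0038, 0.135, 0, 0, 0]

```text
time_s: 16.35
tcp_pos: [0.5511, -0.0002, 0.1737]
ee_rot: [[-1.0, -0.0, 0.0], [-0.0, 1.0, -0.0], [-0.0, -0.0, -1.0]]
wrist_force: [0.9, 0.1, -1.0]
gripper_width: 0.338
gripper_force: 30.0
```

Call:
nudge_tcp:
  deltas:
    - [0, 0, 0, 0.005, 0, 0, 0]
    - [0, 0, 0, 0.0075, 0, 0, 0]
    - [0, 0, 0, 0.0125, 0, 0, 0]
    - [0, 0, 0, 0.015, 0, 0, 0]
    - [0, 0, 0, 0.015, 0, 0, 0]
    - [0, 0, 0, 0.015, 0, 0, 0]

```text
time_s: 16.95
tcp_pos: [0.5513, -0.0002, 0.1684]
ee_rot: [[-1.0, -0.001, 0.001], [-0.001, 1.0, -0.0], [-0.001, -0.0, -1.0]]
wrist_force: [-0.1, -0.6, 3.1]
gripper_width: 0.335
gripper_force: 30.0
```

To row units: 0.012 m / 0.4 = 0.03, 0.009 m / 0.4 = 0.0225.

Call:
nudge_tcp:
  deltas:
    - [0, 0, 0, 0.0075, 0, 0, 0]
    - [0, 0, 0, 0.015, 0, 0, 0]
    - [0, 0, 0, 0.0225, 0, 0, 0]
    - [0, 0, 0, 0.03, 0, 0, 0]
    - [0, 0, 0, 0.03, 0, 0, 0]
    - [0, 0, 0, 0.03, 0, 0, 0]

```text
time_s: 17.55
tcp_pos: [0.5517, -0.0003, 0.1567]
ee_rot: [[-1.0, -0.001, 0.002], [-0.001, 1.0, -0.001], [-0.002, -0.001, -1.0]]
wrist_force: [-0.9, -1.6, 8.1]
gripper_width: 0.338
gripper_force: 30.0
```

Call:
nudge_tcp:
  deltas:
    - [0, 0, 0, 0.005, 0, 0, 0]
    - [0, 0, 0, 0.01, 0, 0, 0]
    - [0, 0, 0, 0.0125, 0, 0, 0]
    - [0, 0, 0, 0.0125, 0, 0, 0]
    - [0, 0, 0, 0.0125, 0, 0, 0]

```text
time_s: 18.05
tcp_pos: [0.552, -0.0003, 0.1523]
ee_rot: [[-1.0, -0.001, 0.003], [-0.001, 1.0, -0.001], [-0.003, -0.001, -1.0]]
wrist_force: [-2.5, -2.8, 9.7]
gripper_width: 0.334
gripper_force: 30.0
```

To row units: 0.003 m / 0.4 = 0.0075, -0.001 m / 0.4 = -0.0025.

Call:
nudge_tcp:
  deltas:
    - [0, 0.002, -0.002, 0.0025, 0, 0, 0]
    - [0, 0.003, -0.0025, 0.005, 0, 0, 0]
    - [0, 0.003, -0.0025, 0.0075, 0, 0, 0]
    - [0, 0.003, -0.0025, 0.0075, 0, 0, 0]
    - [0, 0.003, -0.0025, 0.0075, 0, 0, 0]

```text
time_s: 18.55
tcp_pos: [0.5517, -0.0008, 0.1499]
ee_rot: [[-1.0, -0.002, 0.005], [-0.002, 1.0, 0.0], [-0.005, 0.0, -1.0]]
wrist_force: [-0.7, -0.8, 10.9]
gripper_width: 0.334
gripper_force: 30.0
```

Call:
nudge_tcp:
  deltas:
    - [0, 0, 0, 0.0013, 0, 0, 0]
    - [0, 0, 0, 0.0025, 0, 0, 0]
    - [0, 0, 0, 0.0025, 0, 0, 0]
    - [0, 0, 0, 0.0025, 0, 0, 0]

```text
time_s: 18.95
tcp_pos: [0.5517, -0.0008, 0.149]
ee_rot: [[-1.0, -0.002, 0.005], [-0.002, 1.0, 0.0], [-0.005, 0.0, -1.0]]
wrist_force: [-0.9, -1.0, 10.5]
gripper_width: 0.333
gripper_force: 30.0
```

To row units: 0.001 m / 0.4 = 0.0025, 0.0005 m / 0.4 = 0.0013.

Call:
nudge_tcp:
  deltas:
    - [0, 0, 0, 0.0013, 0, 0, 0]
    - [0, 0, 0, 0.0025, 0, 0, 0]
    - [0, 0, 0, 0.0025, 0, 0, 0]
    - [0, 0, 0, 0.0025, 0, 0, 0]

```text
time_s: 19.35
tcp_pos: [0.5519, -0.0009, 0.1486]
ee_rot: [[-1.0, -0.002, 0.006], [-0.002, 1.0, 0.0], [-0.006, 0.0, -1.0]]
wrist_force: [-1.8, -0.7, 13.3]
gripper_width: 0.335
gripper_force: 30.0
```

Run:
```python
from station import r, vision
import numpy as np
f=[]
for i in range(4): f.append(r.sense()["wrist_force"]);vision.capture("side")
print(np.round(f,1))
```

```text
[[-1.8 -0.7 13.3]
 [-0.9 -0.5 14.5]
 [-0.9 -0.8 14. ]
 [-2.1 -0.8 13.9]]
```

To row units: 0.001 m / 0.4 = 0.0025, 0.0005 m / 0.4 = 0.0013.

Call:
nudge_tcp:
  deltas:
    - [0, 0, 0, 0.0013, 0, 0, 0]
    - [0, 0, 0, 0.0025, 0, 0, 0]
    - [0, 0, 0, 0.0025, 0, 0, 0]
    - [0, 0, 0, 0.0025, 0, 0, 0]

```text
time_s: 19.95
tcp_pos: [0.5524, -0.0009, 0.1485]
ee_rot: [[-1.0, -0.002, 0.007], [-0.002, 1.0, -0.0], [-0.007, -0.0, -1.0]]
wrist_force: [-2.6, -1.2, 16.8]
gripper_width: 0.337
gripper_force: 29.9
```

Run:
```python
from station import r, vision
import pickle;from h import *
f=[]
for i in range(4): s=r.sense();f.append(np.r_[s["wrist_force"],s["tcp_pos"][2]*1e3]);c=vision.capture("side")
print(np.round(f,1))
P=cloud(c)
for n in("top","wrist"):
    w=vision.capture(n)
    if n=="wrist":b=w["pixels"][60:300,160:480,::-1]
cv2.imwrite("pics/m7.png",np.hstack([cv2.resize(b,(400,300)),cv2.resize(c["pixels"][150:300,240:440,::-1],(400,300))]))
m=(P[...,2]>.06)&(P[...,2]<.08)&(abs(np.hypot(P[...,0]-.551,P[...,1]-.003)-.036)<.006);print(m.sum(),np.percentile(P[m][:,2],[50,90]))
```

```text
[[-2.600e+00 -1.200e+00  1.680e+01  1.485e+02]
 [-2.200e+00 -2.000e-01  1.680e+01  1.485e+02]
 [-1.600e+00  1.000e-01  1.730e+01  1.485e+02]
 [-1.600e+00 -6.000e-01  1.780e+01  1.485e+02]]
350 [0.06686147 0.07621224]
```

View pics/m7.png

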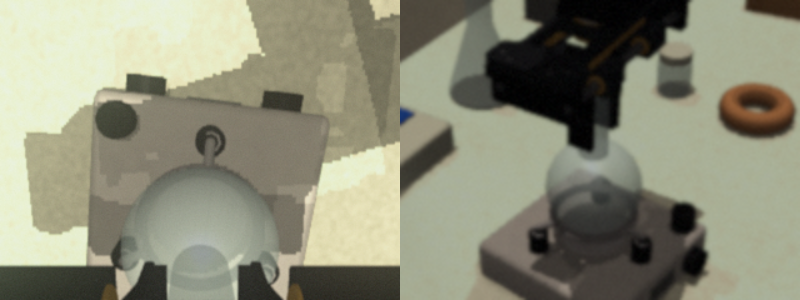

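The bulb is seated upright and the ring is down level with the housings. The tool moved only 0.1 mm on the last 1 mm step, the force holds at 17 N, and total travel is about 20 mm. The ring is on its stop, so I hand in.

```bash
python3 -c "
from station import r, vision
print(r.finish_job())"
```

```text
the job is handed in; nothing more can be done
None
```

I set the dust cover knob up on the mat and seated the flask upright in the sprung ring; it is still gripped and holding the ring on its stop with about 17 N, the jar and amber bottle were not touched, and the job was handed in at about 20 s (the hand-in returned no verdict).

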